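# Make up two line kits for the organ perfusion machine

### The arm

A 7-joint arm with a two-finger parallel gripper is mounted at the origin on the work surface. World frame = base frame: x ahead of the robot, y to its left, z up, the work surface at z = 0. Lengths are in m, angles in rad, forces in N, time in s.
With the tool pointing down it reaches from about 0.4 to 0.875 m from the base axis. Payload 19.3 kg.
Tool frame: the origin (TCP) lies midway between the tips of the shut fingers; the grasp point (between the pads) lies arm.grip_point_offset behind it (arm.grip_point_offset is the distance from the TCP to the grasp point, in m); z points along the fingers, y is the line along which they close (so a half turn about z gives the same grasp; the last joint's range is limited). The gripper opens to 85 mm and grips with 20 to 120 N. Pads are 22 mm wide; open, the fingers measure 114 mm over their backs; the gripper's body (76 mm by 85 mm) begins 54 mm behind the grasp point. The pads swing forward as they close: fully open they stand 13 mm farther back than shut.
Start: joints at [1.114, 0.521, -0.036, 1.599, 0.021, 1.021, -0.113], TCP at [0.236, -0.579, 0.231] pointing down, gripper open.
Joint ranges: [-2.91, 2.91], [-0.3, 2.13], [-1.5, 1.42], [0.17, 2.43], [-1.26, 4.41], [0.16, 1.93], [-2.52, 2.52]. Speed limits (rad/s): [1.89, 1.89, 2.39, 2.39, 3.01, 3.01, 3.01].

### API

Orientations are given as [roll, pitch, yaw] about the fixed x, y, z axes, in that order (R = Rz(yaw) Ry(pitch) Rx(roll)).
In Python, from bench import telemetry, viewer, job, arm gives the robot as it stands.
- The arm moves only by the tool jog_arm, never from a script. Its argument "deltas" is a list of rows, each a list of 3 entries, a list of its own where there are three numbers: the shift along the tool's x, y, z in mm, then the turn, a rotation vector about the tool's x, y, z in rad, then the finger opening in mm, from 0 to 85.4. In form: [[[dx, dy, dz], [ax, ay, az], claw], ...]. A call has 1 to 10 rows; each row is the pose to reach, as a shift and turn from the pose commanded when the call began, along the tool's axes at that moment; what a row does not reach only later rows make up. A row lasts 1/12 s, in which the tool goes at most 41.7 mm and 7.16 degrees, less where a joint would pass 70% of its speed; a pose out of reach is approached as far as the arm can. A call with a gripper value outside its range is refused whole. The fingers move at their own pace and stop on an object; "force" is the grip in N (left out, the last holds). Time passes only in rows, so rows that repeat a pose let the fingers close. It gives the time, the measured TCP pose, the force, the opening and the grip force at its end, in the units of the state.
- telemetry.get_state(): the state, without advancing time (a new reading comes with each control period).
- viewer.camera(name): name is "scene" or "top" or "wrist"; returns (picture, depth): 420x560x3 uint8, blue, green, red; 420x560 float32, m along the optical axis (not along the pixel's ray), 0 where there is no reading.
- viewer.calibration(name): a dict with "K" (3x3 intrinsics, pixels), "k1" (the pictures are not rectified: a ray, as slopes to the right and down, at radius r is drawn at 1 + k1 r^2 times it, then the intrinsics apply), "rvec" (rotation vector, rad) and "tvec" (3), from world to camera coordinates, as OpenCV has them; the wrist camera has in their place "tool_from_camera" (4x4, takes a point from camera to tool coordinates, whose origin is the TCP and whose axes are the flange's). Camera axes: x right, y down, z forward; pixel columns grow to the right and rows downward; lengths in m; the calibration is good to about 2 mm. A picture is of the moment at which its call begins: read the wrist's pose just before it. calibration takes no time and is no camera call.
- job.finish_job(): hands the job in; it is judged then, once.
The state is a dict: "t": time; "joint_positions": joint angles; "joint_vel": joint speeds; "joint_torque": joint torques, N m; "ee_pos": TCP position; "eef_rot": TCP orientation; "ft_force": force on the tool from outside, world axes, zero at the start; "ft_torque": the same for the moment, N m; "grip_width": opening from 0.0 (shut) to 1.0 (fully open); "grasp_force": force on a finger pad.
Only numpy, scipy, OpenCV 4.12 (cv2) and the standard library are available. Lean on these libraries where they do the work, as an engineer would, in place of code of your own. Each camera call takes 0.05 s, during which the arm holds its last target. There are 200 camera calls.

### The job

Make up two spare kits for the perfusion machine from the parts on the mat: the pressure transducer, the three-valve stopcock manifold and the large round filter go into the three-compartment tray; the black flow sensor and the clear bubble trap go into the two-compartment tray. Give each part a compartment to itself, resting right side up on its floor, and set the parts down rather than dropping them. Leave the rest of the stock (small filter, single stopcock, Y connector) where it lies.

Things in the scene. Friction and masses are not known exactly. Their poses are not given: they have to be found in the camera images.
- tray3: Fixed open aluminium tray, 285 long (its x) x 132 wide (its y) x 20 mm high, walls and floor 3 mm; two cross walls make three compartments in a row along x, each 91 (x) x 126 (y) mm inside, their centres at x = -94, 0 and +94 mm. Origin: centre of the underside, on the bench; z up. To the robot's left or right.
- tray2: Fixed open aluminium tray like the other but 191 mm long (its x), 132 wide (y), 20 high, walls and floor 3 mm, with one cross wall: two compartments, each 91 (x) x 126 (y) mm inside, centres at x = -47 and +47 mm. Origin: centre of the underside, on the bench; z up. On the other side from the three-compartment tray.
- transducer_mid (a point): Pressure transducer, loose, lying on the stock mat (the mat is 2 mm thick): white base 46 (x) x 24 (y) x 13 mm with a clear block of the same width on it and a small white tab on top, 30 mm high in all; a thin clear port with a white collar out of each end, 70 mm long in all along x. Grip across y (24 mm), low on the base. Its point is at the centre, half-way up; z up when the right way up.
- manifold_mid (a point): Stopcock manifold, loose on the mat: three white valve housings (each 18 x 24 x 18 mm) with blue T handles in a row along x on a white strip, a thin tube through them; 100 mm long (x), 24 wide (y), 30 mm high. It fits a compartment only with its length along the tray's y. Grip the middle housing across y (24 mm, flat from 4 to 22 mm up). Its point is at the centre, half-way up; z up when the right way up.
- filter_mid (a point): Large round filter, loose on the mat: white disc housing 56 mm across, its upright rim from 4 to 22 mm up, coned above to a thin upright inlet in the middle, 44 mm high in all; a thin vent sticks out 10 mm along +x. Grip the rim across y (56 mm). Its point is at the centre, half-way up; z up when the right way up.
- flow_sensor_mid (a point): Flow sensor, loose on the mat: black block 52 (x) x 34 (y) mm, 38 mm high, a groove along x in its top half-covered by a grey latch; a cable socket sticks out 12 mm at -x. Grip across y (34 mm). Its point is at the centre, half-way up; z up when the right way up.
- bubble_trap_mid (a point): Bubble trap, loose, standing upright on the mat: clear cylinder 40 mm across with a white cap (41 mm) and two short white ports on top, 80 mm high in all (clear wall from 0 to 56 mm up). Grip the clear wall (40 mm), any direction. Its point is at the centre, half-way up; z up when the right way up.
- small_filter_mid (a point): Small round filter, to be left alone: like the large one but 32 mm across and 34 mm high. Its point is at the centre, half-way up; z up when the right way up.
- stopcock_mid (a point): Single stopcock, to be left alone: one white valve housing with a blue T handle on a tube 48 mm long (x), 24 wide, 30 high. Its point is at the centre, half-way up; z up when the right way up.
- wye_mid (a point): White Y connector, to be left alone: lying flat, about 60 x 48 mm, 14 mm high. Its point is at the centre, half-way up; z up when the right way up.
Not all that is in view belongs to the job. What is shaped like the part that bears flow_sensor_mid but red is not meant.

How it is judged:
By the outcome, as a careful person would: the job done as asked, in the order asked, and still so for the second after the job is handed in, with the robot touching nothing.
It also fails if it takes over 133 s, if anything falls off the work surface, if the arm or the gripper's body presses on something with over 40 N, if the wrist force passes 120 N, or if a joint passes its speed limit or range.

## Working session

There is one attempt and no reset: what is moved stays moved. The work goes in short steps, Python scripts to look and compute and a tool call to move; the robot and the scene stay as the last step left them, time stands still between calls to the robot, and variables do not carry over. Pictures are saved under pics/ and viewed, at most 14 in all, crops included, and the job is handed in when it is done.

Besides the shell and the picture viewer there is one more tool, called after ">>>" as name([rows], argument=value, ...), one row to a line, values as JSON. jog_arm: Moves the arm, as the interface text tells. Its arguments: {"type":"object","properties":{"deltas":{"type":"array","items":{"type":"array"}},"force":{"type":"number"}},"required":["deltas"]}

```bash
ls; mkdir -p pics; cat > h.py <<'E'
import numpy as np, cv2, json
from scipy.spatial.transform import Rotation as R
from bench import telemetry, viewer, job, arm
def grab(name):
    s=telemetry.get_state(); im,d=viewer.camera(name); np.savez('last_%s.npz'%name,im=im,d=d,p=s['ee_pos'],r=s['eef_rot']); cal=viewer.calibration(name)
    return im,d,s,cal
def pose(name,s,cal):
    if 'tvec' in cal:
        Rm=cv2.Rodrigues(np.array(cal['rvec'],float))[0]; t=np.array(cal['tvec'],float).ravel()
        return Rm.T,-Rm.T@t
    T=np.array(cal['tool_from_camera']); Rt=R.from_euler('xyz',s['eef_rot']).as_matrix()
    return Rt@T[:3,:3], Rt@T[:3,3]+np.array(s['ee_pos'])
def rays(cal,px):
    K=np.array(cal['K']); px=np.atleast_2d(np.array(px,float))
    q=np.c_[(px[:,0]-K[0,2])/K[0,0],(px[:,1]-K[1,2])/K[1,1]]
    u=q.copy()
    for _ in range(20): u=q/(1+cal['k1']*(u**2).sum(1,keepdims=True))
    return np.c_[u,np.ones(len(u))]
def onplane(name,s,cal,px,z):
    A,c=pose(name,s,cal); d=rays(cal,px)@A.T
    return c+d*((z-c[2])/d[:,2])[:,None]
def bydepth(name,s,cal,px,dep):
    A,c=pose(name,s,cal); return c+(rays(cal,px)*np.array(dep).reshape(-1,1))@A.T
E
python3 - <<'E'
from h import *
s=telemetry.get_state(); print({k:np.round(v,3).tolist() for k,v in s.items()}, arm.grip_point_offset)
for n in('top','scene'):
    im,d,s,cal=grab(n); cv2.imwrite(f'pics/{n}0.png',cv2.resize(im,(800,600),interpolation=cv2.INTER_CUBIC)); print(n,pose(n,s,cal))
print(viewer.calibration('wrist')['tool_from_camera'])
E
```

```text
pics
{'t': 0.0, 'joint_positions': [1.114, 0.522, -0.036, 1.6, 0.021, 1.021, -0.113], 'joint_vel': [-0.0, 0.003, 0.001, 0.001, -0.0, 0.0, 0.001], 'joint_torque': [-0.0, -92.711, 1.981, -36.993, 0.018, 0.008, 0.0], 'ee_pos': [0.236, -0.579, 0.231], 'eef_rot': [-3.14, 0.0, 0.387], 'ft_force': [-0.178, 0.254, 1.06], 'ft_torque': [-0.002, 0.031, -0.052], 'grasp_force': 0.0, 'grip_width': 1.001} 0.0187
top (array([[ 0.09260118, -0.97001385,  0.22471796],
       [-0.99570066, -0.08969395,  0.02313427],
       [-0.00228472, -0.22589408, -0.97414919]]), array([ 0.28271604, -0.01742584,  1.32842158]))
scene (array([[ 0.66033275,  0.43647693, -0.61110437],
       [ 0.75094565, -0.37681785,  0.54229968],
       [ 0.00642627, -0.8170044 , -0.57659562]]), array([ 1.09142679, -0.43701915,  0.54997385]))
[[-3.76559552e-04 -9.58951410e-01 -2.83570189e-01  7.28452446e-02]
 [ 9.99999080e-01 -7.30564318e-04  1.14263237e-03  1.40511090e-03]
 [-1.30289519e-03 -2.83569498e-01  9.58950803e-01 -1.43106041e-01]
 [ 0.00000000e+00  0.00000000e+00  0.00000000e+00  1.00000000e+00]]
```

View pics/top0.png

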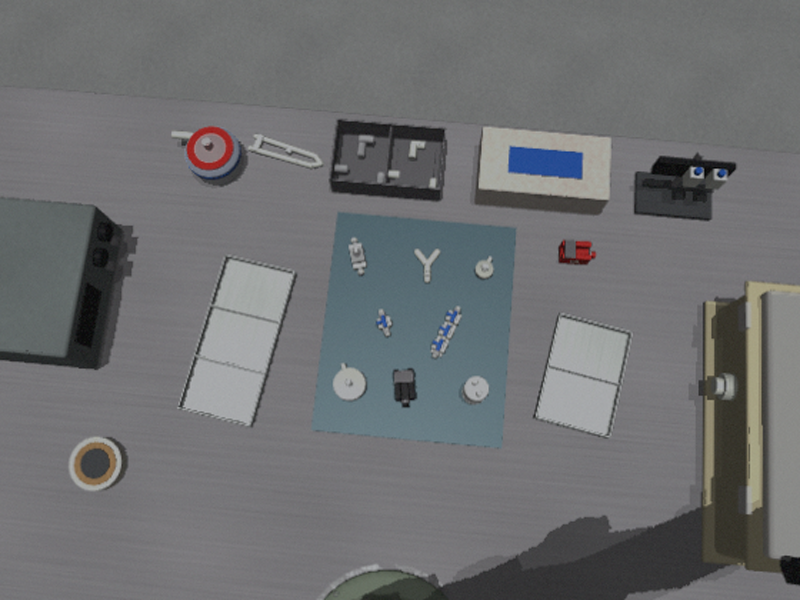

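View pics/scene0.png

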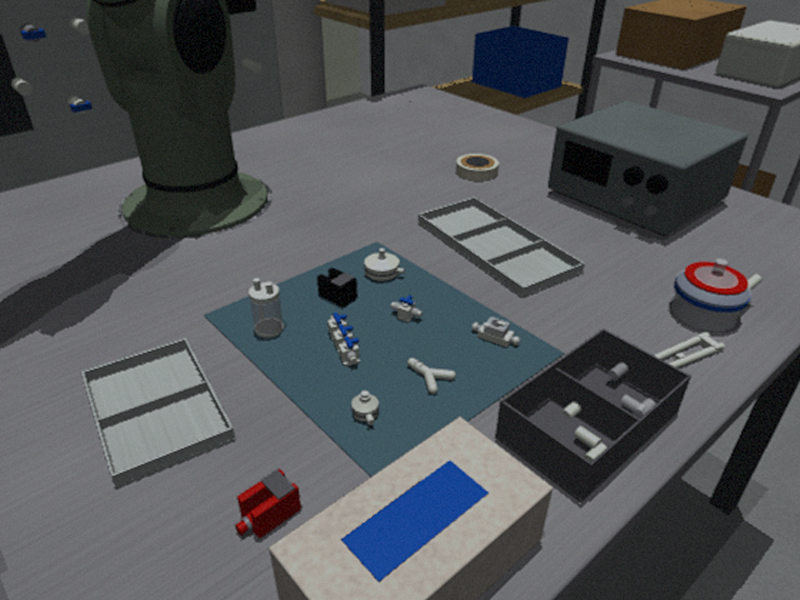

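Top view (800×600 px): tray3 (238,341), tray2 (583,375), transducer (357,256), manifold (447,332), large filter (349,383), black flow sensor (404,385), bubble trap (476,389). The stock to leave is the small filter (485,267), Y connector (427,263) and single stopcock (384,322). Two flow-sensor shapes are in view: the black one at (404,385) fits, and the red one at (576,252) is excluded.

Next I'll measure these positions and make the confirming crop.

```bash
cat > m.py <<'E'
from h import *
f=np.load('last_top.npz'); im=f['im'];d=f['d'];s={'ee_pos':f['p'],'eef_rot':f['r']};cal=viewer.calibration('top')
vv,uu=np.mgrid[0:420,0:560]; P=bydepth('top',s,cal,np.c_[uu.ravel(),vv.ravel()],d.ravel()).reshape(420,560,3)
hsv=cv2.cvtColor(im,cv2.COLOR_BGR2HSV)
crop=im[140:320,210:370]; cv2.imwrite('pics/crop0.png',cv2.resize(crop,None,fx=3.3,fy=3.3,interpolation=cv2.INTER_CUBIC))
hts={'transducer':(357,256,.025),'manifold':(447,332,.022),'filter':(349,383,.02),'flow':(404,385,.04),'trap':(476,389,.075),'small':(485,267,.02),'stopcock':(384,322,.02),'wye':(427,263,.01)}
mat=hsv[250,300]; print('mat',mat, 'matz',np.median(P[200:210,240:250,2]))
bg=cv2.absdiff(im,np.full_like(im,np.median(im[180:300,240:340].reshape(-1,3),0).astype(np.uint8))).max(2)
m=(bg>40).astype(np.uint8)
n,lab,st,ce=cv2.connectedComponentsWithStats(m)
for k,(u,v,h) in hts.items():
    u*=.7;v*=.7
    ids=[i for i in range(1,n) if st[i,4]>12 and st[i,4]<2000 and np.hypot(*(ce[i]-[u,v]))<14]
    mm=np.isin(lab,ids); ys,xs=np.nonzero(mm)
    if len(xs)<5: print(k,'none');continue
    W=onplane('top',s,cal,np.c_[xs,ys],h)[:,:2]
    (c,sz,a)=cv2.minAreaRect((W*1000).astype(np.float32)); 
    pc=np.linalg.eigh(np.cov(W.T))[1][:,1]
    print(k,len(xs),'rect',np.round(c),np.round(sz),round(a),'mean',np.round(W.mean(0)*1000),'pca',round(np.degrees(np.arctan2(pc[1],pc[0]))),'zmax',np.round(P[...,2][mm].max(),3))
for k,(x0,x1,y0,y1) in {'tray3':(120,215,170,305),'tray2':(368,450,210,312)}.items():
    sub=np.zeros((420,560),np.uint8); sub[y0:y1,x0:x1]=(im[y0:y1,x0:x1].min(2)>130)
    print(k,'bright',sub.sum(),np.percentile(im[y0:y1,x0:x1].min(2),[10,50,90]))
    ys,xs=np.nonzero(sub); W=onplane('top',s,cal,np.c_[xs,ys],.003)[:,:2]
    print(cv2.minAreaRect((W*1000).astype(np.float32)))
    sub=np.zeros((420,560),np.uint8); z=P[...,2]; sub[y0:y1,x0:x1]=(z[y0:y1,x0:x1]>.012); ys,xs=np.nonzero(sub); print('depthrim',len(xs),cv2.minAreaRect((P[ys,xs,:2]*1000).astype(np.float32)) if len(xs) else 0)
E
python3 m.py
```

```text
mat [100  53 124] matz 0.0034487670960998695
transducer 103 rect [658. 115.] [60. 24.] 18 mean [662. 118.] pca -161 zmax 0.037
manifold 139 rect [548. -55.] [24. 83.] 71 mean [544. -55.] pca 160 zmax 1.328
filter 408 rect [435. 106.] [58. 54.] 69 mean [436. 108.] pca -139 zmax 1.328
flow 235 rect [435.  10.] [63. 36.] 6 mean [430.   9.] pca 167 zmax 0.048
trap 220 rect [ 441. -107.] [40. 38.] 4 mean [ 441. -107.] pca 142 zmax 1.328
small 116 rect [ 662. -111.] [32. 37.] 29 mean [ 662. -110.] pca 156 zmax 1.328
stopcock 49 rect [542.  56.] [36. 18.] 6 mean [545.  54.] pca -167 zmax 0.043
wye 127 rect [662.  -7.] [56. 44.] 5 mean [668.  -6.] pca -174 zmax 0.023
tray3 bright 5240 [115. 120. 167.]
((500.4075927734375, 318.0370178222656), (133.32455444335938, 288.6133117675781), 81.4593276977539)
depthrim 837 ((466.93304443359375, 168.01014709472656), (436.404541015625, 287.82049560546875), 78.5948715209961)
tray2 bright 3659 [113. 120. 167.]
((492.801513671875, -300.40789794921875), (133.4741973876953, 192.8981475830078), 79.8813247680664)
depthrim 592 ((402.14337158203125, -231.13558959960938), (201.69529724121094, 446.1590576171875), 53.52406692504883)
```

View pics/crop0.png

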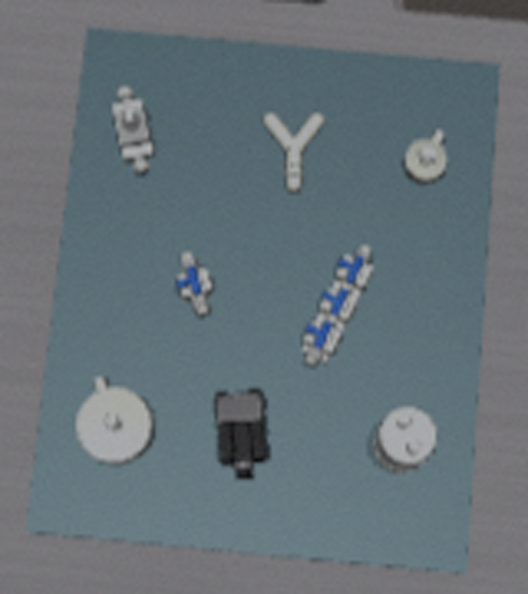

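The crop confirms the black flow sensor at crop (242,425), with a grey latch and its socket pointing down. The large filter is at crop (114,424) and the three-valve manifold at (337,303). I'll move over the mat for a finer wrist view.

```bash
cat >> h.py <<'E'
def go(x,y,z,yaw,mod=True):
    "print the shift (mm, tool axes) and turn to the TCP pose (mm, yaw rad), tool down"
    s=telemetry.get_state(); Rt=R.from_euler('xyz',s['eef_rot']); p=np.array(s['ee_pos'])*1000
    if mod:
        ref=np.arctan2(y,x)+np.pi/2; yaw=yaw+np.pi*round((ref-yaw)/np.pi)
    g=R.from_euler('xyz',[np.pi,0,yaw])
    rv=(Rt.inv()*g).as_rotvec()
    print('go',np.round([x,y,z]),round(yaw,2),'shift',np.round(Rt.inv().apply(np.array([x,y,z])-p),1).tolist(),'turn',np.round(rv,3).tolist(),'t',round(s['t'],2),'j7',round(s['joint_positions'][6],2))
E
python3 - <<'E'
from h import *
go(430,0,330,1.571); print(viewer.calibration('wrist')['K'])
E
```

```text
go [430   0 330] 1.57 shift [398.3, -462.6, -98.8] turn [-0.001, -0.001, -1.184] t 0.1 j7 -0.11
[[376.15867828   0.         278.71177195]
 [  0.         376.15867828 209.69062145]
 [  0.           0.           1.        ]]
```

>>> jog_arm([
  [[100,-120,-30],[0,0,-0.3],85],
  [[398,-463,-60],[0,0,-1.18],85],
  [[398,-463,-60],[0,0,-1.18],85],
  [[398,-463,-60],[0,0,-1.18],85],
  [[398,-463,-60],[0,0,-1.18],85],
  [[398,-463,-60],[0,0,-1.18],85],
  [[398,-463,-60],[0,0,-1.18],85],
  [[398,-463,-60],[0,0,-1.18],85],
  [[398,-463,-60],[0,0,-1.18],85],
  [[398,-463,-60],[0,0,-1.18],85],
])

```text
t: 0.93
ee_pos: [0.3671, -0.184, 0.2736]
eef_rot: [-3.142, 0.0, 1.574]
ft_force: [0.9, -0.7, -0.2]
grip_width: 0.995
grasp_force: 0.0
```

```bash
python3 - <<'E'
from h import *
go(520,30,270,1.571)
E
```

```text
go [520  30 270] 1.57 shift [213.5, 153.6, 3.5] turn [-0.0, 0.0, 0.003] t 0.93 j7 0.23
```

>>> jog_arm([
  [[214,154,4],[0,0,0],85],
  [[214,154,4],[0,0,0],85],
  [[214,154,4],[0,0,0],85],
  [[214,154,4],[0,0,0],85],
  [[214,154,4],[0,0,0],85],
  [[214,154,4],[0,0,0],85],
  [[214,154,4],[0,0,0],85],
  [[214,154,4],[0,0,0],85],
  [[214,154,4],[0,0,0],85],
  [[214,154,4],[0,0,0],85],
])

```text
t: 1.77
ee_pos: [0.5215, 0.0265, 0.2691]
eef_rot: [-3.141, 0.001, 1.566]
ft_force: [0.0, -0.7, -0.1]
grip_width: 0.992
grasp_force: 0.0
```

```bash
python3 - <<'E'
from h import *
im,d,s,cal=grab('wrist'); print(s['ee_pos'],s['eef_rot'],s['joint_vel'])
cv2.imwrite('pics/w0.png',cv2.resize(im,(800,600),interpolation=cv2.INTER_CUBIC))
E
```

```text
[0.52149762 0.02651258 0.26909817] [-3.14083272e+00  5.97554714e-04  1.56597656e+00] [ 0.01564984 -0.01058064  0.00037652  0.00146299  0.0004313  -0.00082478
 -0.00126705]
```

View pics/w0.png

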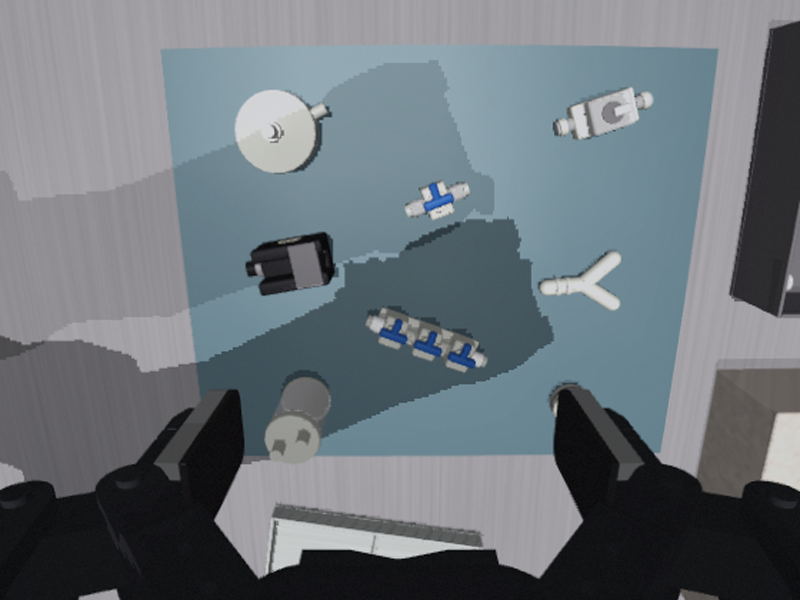

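The wrist view (800×600; image right is +x, up is +y) shows all the parts: transducer tips (559,128)–(649,99), manifold ends (373,321)–(483,361), large filter disc centre (275,131), flow sensor block around (292,264), bubble trap base around (303,400). I'll cast rays from these and compare them with the top-view values.

```bash
python3 - <<'E'
from h import *
f=np.load('last_wrist.npz'); im=f['im'];d=f['d'];s={'ee_pos':f['p'],'eef_rot':f['r']};cal=viewer.calibration('wrist')
pr=lambda px,z: np.round(onplane('wrist',s,cal,np.array(px)*.7,z)[:,:2]*1000,1)
for n,px,z in [('trans',[(559,128),(649,99)],.015),('mani',[(373,321),(483,361)],.013)]:
    w=pr(px,z); e=w[1]-w[0]; print(n,w.mean(0),'len',np.hypot(*e),'deg',np.degrees(np.arctan2(e[1],e[0])))
vv,uu=np.mgrid[0:420,0:560]; P=bydepth('wrist',s,cal,np.c_[uu.ravel(),vv.ravel()],d.ravel()).reshape(420,560,3)
ok=d>0
def reg(n,c,z0,z1,rad=.06):
    m=ok&(P[...,2]>z0)&(P[...,2]<z1)&(np.hypot(P[...,0]-c[0],P[...,1]-c[1])<rad)&(vv<330)
    W=(P[m][:,:2]*1000).astype(np.float32); r=cv2.minAreaRect(W); print(n,len(W),np.round(r[0],1),np.round(r[1],1),round(r[2],1),'zmax',P[m][:,2].max().round(4), 'mean',W.mean(0).round(1))
print('mat z',P[220//1,350,2],np.median(P[60:70,200:230,2]))
reg('trans',(.658,.116),.012,.04); reg('transTop',(.658,.116),.020,.029,.03); reg('mani',(.545,-.055),.008,.04); reg('filter',(.436,.107),.014,.03,.05); reg('flow',(.435,.01),.034,.06,.05); reg('flowall',(.435,.01),.01,.06,.05);reg('trapTop',(.44,-.107),.065,.079,.05);
E
```

```text
trans [669.15 116.3 ] len 66.3156844192986 deg 17.915831024843154
mani [546.6  -55.85] len 94.33498820692141 deg -21.45177422691987
mat z 0.0017821615037791338 0.002620291144041109
trans 1355 [669.7 117.1] [70.6 24.7] 20.1 zmax 0.0345 mean [666.2 116. ]
transTop 497 [669.3 116.6] [30.7 24.6] 16.8 zmax 0.029 mean [666.1 116. ]
mani 1598 [544.8 -53.1] [ 26.  100.3] 69.2 zmax 0.0361 mean [543.9 -50.8]
filter 2110 [438.5 105.1] [57.8 56.1] 68.4 zmax 0.03 mean [440.8 105.1]
flow 1243 [444.7  10.7] [51.5 34.5] 10.1 zmax 0.0426 mean [447.7  12.2]
flowall 1938 [438.8   9.9] [63.7 34.9] 9.8 zmax 0.0426 mean [445.1  12.3]
trapTop 927 [ 444.8 -110.2] [38.6 40.7] 49.3 zmax 0.0789 mean [ 445.1 -108. ]
```

```bash
python3 - <<'E'
from h import *
go(669,117,60,.314)
E
```

```text
go [669 117  60] 0.31 shift [91.7, 147.0, 209.2] turn [0.0, 0.001, 1.251] t 1.82 j7 -0.39
```

>>> jog_arm([
  [[92,147,60],[0,0,1.251],50],
  [[92,147,90],[0,0,1.251],50],
  [[92,147,120],[0,0,1.251],50],
  [[92,147,160],[0,0,1.251],50],
  [[92,147,190],[0,0,1.251],50],
  [[92,147,209],[0,0,1.251],50],
  [[92,147,209],[0,0,1.251],50],
  [[92,147,209],[0,0,1.251],50],
  [[92,147,209],[0,0,1.251],50],
  [[92,147,209],[0,0,1.251],50],
])

```text
t: 2.65
ee_pos: [0.6691, 0.1173, 0.0596]
eef_rot: [3.141, 0.001, 0.309]
ft_force: [0.1, -0.3, 0.3]
grip_width: 0.586
grasp_force: 0.0
```

```bash
python3 - <<'E'
from h import *
go(669,117,5,.314)
E
```

```text
go [669 117   5] 0.31 shift [-0.1, 0.3, 54.6] turn [0.0, 0.001, -0.005] t 2.65 j7 -1.67
```

>>> jog_arm([
  [[0,0,20],[0,0,0],50],
  [[0,0,38],[0,0,0],50],
  [[0,0,48],[0,0,0],50],
  [[0,0,54],[0,0,0],50],
  [[0,0,54],[0,0,0],50],
  [[0,0,54],[0,0,0],15],
  [[0,0,54],[0,0,0],15],
  [[0,0,54],[0,0,0],15],
  [[0,0,54],[0,0,0],15],
  [[0,0,54],[0,0,0],15],
], force=30)

```text
t: 3.48
ee_pos: [0.67, 0.1189, 0.0074]
eef_rot: [3.141, -0.001, 0.317]
ft_force: [-0.6, -1.0, 7.2]
grip_width: 0.274
grasp_force: 30.8
```

>>> jog_arm([
  [[0,0,0],[0,0,0],15],
  [[0,0,0],[0,0,0],15],
  [[0,0,0],[0,0,0],15],
])

```text
t: 3.73
ee_pos: [0.67, 0.1189, 0.0074]
eef_rot: [3.141, -0.001, 0.317]
ft_force: [-1.6, -1.1, 6.3]
grip_width: 0.27
grasp_force: 30.9
```

```bash
python3 - <<'E'
from h import *
go(590.6,299.9,9,1.422); go(590.6,299.9,100,1.422); print(telemetry.get_state()['grip_width'])
E
```

```text
go [591. 300.   9.] 1.42 shift [-19.1, -196.8, -1.7] turn [0.001, -0.001, -1.105] t 3.73 j7 -1.68
go [591. 300. 100.] 1.42 shift [-19.0, -196.7, -92.7] turn [0.001, -0.001, -1.105] t 3.73 j7 -1.68
0.2704837537223314
```

>>> jog_arm([
  [[0,0,-30],[0,0,0],15],
  [[0,0,-60],[0,0,0],15],
  [[-2,-20,-95],[0,0,-0.1],15],
  [[-10,-50,-95],[0,0,-0.2],15],
  [[-19,-80,-95],[0,0,-0.3],15],
  [[-19,-110,-95],[0,0,-0.4],15],
  [[-19,-140,-95],[0,0,-0.5],15],
  [[-19,-170,-95],[0,0,-0.6],15],
  [[-19,-197,-95],[0,0,-0.7],15],
  [[-19,-197,-95],[0,0,-0.8],15],
])

```text
t: 4.57
ee_pos: [0.5871, 0.307, 0.1022]
eef_rot: [-3.14, -0.003, 1.128]
ft_force: [-0.1, 0.5, -0.4]
grip_width: 0.277
grasp_force: 29.9
```

```bash
python3 - <<'E'
from h import *
go(590.6,299.9,100,1.422); go(590.6,299.9,20,1.422);s=telemetry.get_state();print(s['grip_width'],s['grasp_force'])
E
```

```text
go [591. 300. 100.] 1.42 shift [-4.9, 6.2, 2.2] turn [-0.001, -0.004, -0.294] t 4.57 j7 -1.29
go [591. 300.  20.] 1.42 shift [-5.2, 6.3, 82.2] turn [-0.001, -0.004, -0.294] t 4.57 j7 -1.29
0.27739681350383033 29.89137388765812
```

>>> jog_arm([
  [[-5,6,2],[0,0,-0.1],15],
  [[-5,6,2],[0,0,-0.2],15],
  [[-5,6,2],[0,0,-0.294],15],
  [[-5,6,2],[0,0,-0.294],15],
  [[-5,6,2],[0,0,-0.294],15],
  [[-5,6,2],[0,0,-0.294],15],
])

```text
t: 5.07
ee_pos: [0.5933, 0.293, 0.0996]
eef_rot: [3.141, -0.0, 1.407]
ft_force: [-0.1, 1.3, -0.2]
grip_width: 0.274
grasp_force: 29.9
```

```bash
cat > tray.py <<'E'
from h import *
import sys
im,d,s,cal=grab('wrist'); print(np.round(s['ee_pos'],4),np.round(s['eef_rot'],3))
cv2.imwrite('pics/%s.png'%sys.argv[1],cv2.resize(im,(800,600),interpolation=cv2.INTER_CUBIC))
E
python3 tray.py w1
```

```text
[0.5933 0.293  0.0996] [ 3.141 -0.     1.407]
```

View pics/w1.png

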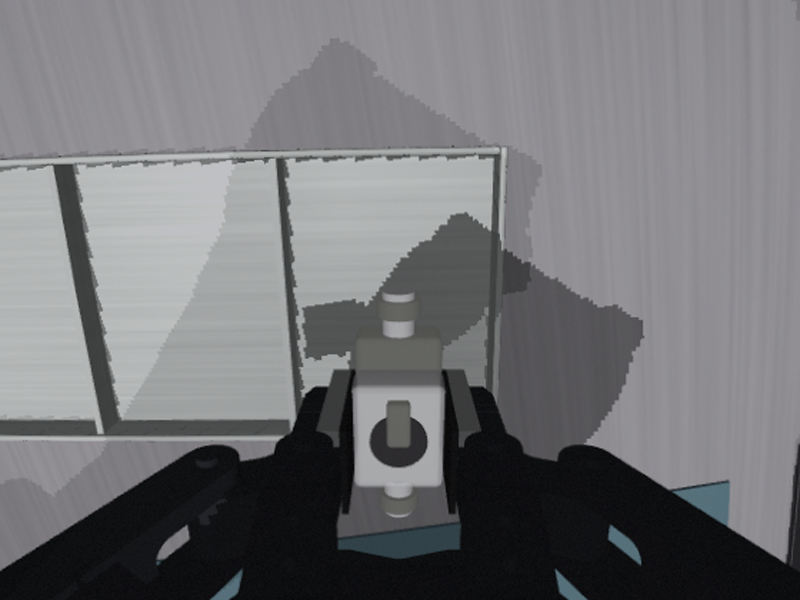

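The transducer is gripped upright and sits over tray3's far compartment. I can see the tray's rim corner (506,147), the top edge (0,160)–(500,148), the bottom edge (0,437)–(288,439), and cross-wall ends (281,157) and (60,163).

```bash
python3 - <<'E'
from h import *
f=np.load('last_wrist.npz'); s={'ee_pos':f['p'],'eef_rot':f['r']};cal=viewer.calibration('wrist')
print(np.round(onplane('wrist',s,cal,np.array([(505,147),(281,157),(60,163),(5,158),(5,438),(285,440)])*.7,.02)[:,:2]*1000,1).tolist())
go(590.6,299.9,18,1.422);
E
```

```text
[[648.3, 353.9], [558.7, 364.8], [467.7, 378.6], [444.8, 384.9], [395.4, 259.9], [531.6, 238.5]]
go [591. 300.  18.] 1.42 shift [6.2, -3.7, 81.6] turn [0.0, -0.0, -0.014] t 5.12 j7 -1.04
```

>>> jog_arm([
  [[4,-1,20],[0,0,-0.01],15],
  [[4,-1,50],[0,0,-0.01],15],
  [[4,-1,70],[0,0,-0.01],15],
  [[4,-1,80],[0,0,-0.01],15],
  [[4,-1,84],[0,0,-0.01],15],
  [[4,-1,84],[0,0,-0.01],15],
  [[4,-1,84],[0,0,-0.01],15],
  [[4,-1,84],[0,0,-0.01],15],
])

```text
t: 5.78
ee_pos: [0.5935, 0.2976, 0.0168]
eef_rot: [3.14, -0.001, 1.42]
ft_force: [-0.4, -0.2, 0.5]
grip_width: 0.278
grasp_force: 29.9
```

>>> jog_arm([
  [[0,0,3],[0,0,0],15],
  [[0,0,6],[0,0,0],15],
  [[0,0,7],[0,0,0],15],
  [[0,0,8],[0,0,0],15],
  [[0,0,8],[0,0,0],15],
  [[0,0,8],[0,0,0],15],
])

```text
t: 6.28
ee_pos: [0.593, 0.2971, 0.0084]
eef_rot: [3.141, 0.0, 1.42]
ft_force: [-5.9, -4.2, 18.6]
grip_width: 0.271
grasp_force: 32.2
```

>>> jog_arm([
  [[0,0,-1],[0,0,0],20],
  [[0,0,-1],[0,0,0],25],
  [[0,0,-1],[0,0,0],30],
  [[0,0,-1],[0,0,0],40],
  [[0,0,-1],[0,0,0],40],
  [[0,0,-10],[0,0,0],40],
  [[0,0,-40],[0,0,0],40],
  [[0,0,-70],[0,0,0],40],
  [[0,0,-100],[0,0,0],50],
  [[0,0,-120],[0,0,0],50],
])

```text
t: 7.12
ee_pos: [0.5934, 0.2977, 0.1309]
eef_rot: [3.14, -0.002, 1.421]
ft_force: [0.6, 0.3, 0.6]
grip_width: 0.586
grasp_force: 0.0
```

```bash
python3 - <<'E'
from h import *
go(545,-54,120,-.375); 
E
```

```text
go [545 -54 120] 2.77 shift [-355.0, 4.7, 10.3] turn [0.003, -0.0, -1.346] t 7.12 j7 -1.02
```

>>> jog_arm([
  [[-40,0,2],[0,0,-0.12],50],
  [[-80,0,10],[0,0,-0.24],50],
  [[-120,2,10],[0,0,-0.37],50],
  [[-160,2,10],[0,0,-0.49],50],
  [[-200,3,10],[0,0,-0.61],50],
  [[-240,3,10],[0,0,-0.73],50],
  [[-280,4,10],[0,0,-0.86],50],
  [[-320,4,10],[0,0,-0.98],50],
  [[-345,5,10],[0,0,-1.1],50],
  [[-355,5,10],[0,0,-1.22],50],
])

```text
t: 7.95
ee_pos: [0.544, -0.0596, 0.1177]
eef_rot: [-3.139, 0.001, 2.642]
ft_force: [0.3, 0.4, -0.1]
grip_width: 0.585
grasp_force: 0.0
```

>>> jog_arm([
  [[0,0,0],[0,0,-0.12],50],
  [[0,0,0],[0,0,-0.125],50],
  [[0,0,0],[0,0,-0.125],50],
  [[0,0,0],[0,0,-0.125],50],
])

```text
t: 8.28
ee_pos: [0.5448, -0.0541, 0.1177]
eef_rot: [3.141, 0.0, 2.762]
ft_force: [0.9, -0.7, -0.1]
grip_width: 0.584
grasp_force: 0.0
```

```bash
python3 - <<'E'
from h import *
go(545,-54,9,-.375); 
E
```

```text
go [545 -54   9] 2.77 shift [-0.1, 0.1, 108.7] turn [0.0, 0.0, -0.004] t 8.28 j7 0.61
```

>>> jog_arm([
  [[0,0,40],[0,0,0],50],
  [[0,0,75],[0,0,0],50],
  [[0,0,97],[0,0,0],50],
  [[0,0,106],[0,0,0],50],
  [[0,0,109],[0,0,0],50],
  [[0,0,109],[0,0,0],50],
  [[0,0,109],[0,0,0],15],
  [[0,0,109],[0,0,0],15],
  [[0,0,109],[0,0,0],15],
  [[0,0,109],[0,0,0],15],
], force=30)

```text
t: 9.12
ee_pos: [0.5455, -0.0548, 0.0098]
eef_rot: [3.141, 0.002, 2.765]
ft_force: [-2.3, -1.0, 9.7]
grip_width: 0.278
grasp_force: 28.9
```

>>> jog_arm([
  [[0,0,0],[0,0,0],15],
  [[0,0,0],[0,0,0],15],
  [[0,0,0],[0,0,0],15],
])

```text
t: 9.37
ee_pos: [0.5455, -0.0548, 0.0098]
eef_rot: [3.141, 0.002, 2.765]
ft_force: [-1.6, -0.3, 9.1]
grip_width: 0.285
grasp_force: 28.9
```

```bash
python3 - <<'E'
from h import *
go(500,311.5,110,1.421); 
E
```

```text
go [500. 312. 110.] 1.42 shift [176.8, 324.0, -100.5] turn [0.002, 0.002, 1.344] t 9.37 j7 0.47
```

>>> jog_arm([
  [[0,0,-30],[0,0,0],15],
  [[0,0,-65],[0,0,0],15],
  [[10,18,-100],[0,0,0.12],15],
  [[28,52,-101],[0,0,0.24],15],
  [[46,86,-101],[0,0,0.36],15],
  [[64,120,-101],[0,0,0.48],15],
  [[82,154,-101],[0,0,0.6],15],
  [[101,188,-101],[0,0,0.72],15],
  [[120,222,-101],[0,0,0.84],15],
  [[139,256,-101],[0,0,0.96],15],
])

```text
t: 10.2
ee_pos: [0.5091, 0.2365, 0.1104]
eef_rot: [3.14, -0.0, 1.799]
ft_force: [0.3, -0.5, -0.3]
grip_width: 0.283
grasp_force: 30.2
```

```bash
python3 - <<'E'
from h import *
go(500,311.5,110,1.421); print(telemetry.get_state()['grip_width'])
E
```

```text
go [500. 312. 110.] 1.42 shift [75.1, 8.1, 0.5] turn [0.001, -0.001, 0.378] t 10.2 j7 -0.74
0.28286904648137534
```

>>> jog_arm([
  [[30,4,0],[0,0,0.12],15],
  [[55,7,0],[0,0,0.24],15],
  [[70,8,0],[0,0,0.36],15],
  [[70,8,0],[0,0,0.37],15],
  [[70,8,0],[0,0,0.37],15],
  [[70,8,0],[0,0,0.37],15],
  [[70,8,0],[0,0,0.37],15],
])

```text
t: 10.78
ee_pos: [0.5014, 0.3033, 0.1096]
eef_rot: [3.141, 0.0, 1.436]
ft_force: [0.1, 0.2, -0.6]
grip_width: 0.28
grasp_force: 30.2
```

```bash
python3 tray.py w2; python3 - <<'E'
from h import *
go(500,311.5,18,1.421); print(telemetry.get_state()['grip_width'])
E
```

```text
[0.5014 0.3033 0.1096] [3.141 0.    1.436]
go [500. 312.  18.] 1.42 shift [7.9, -2.5, 91.6] turn [0.0, 0.0, 0.015] t 10.83 j7 -1.14
0.28379512777265553
```

View pics/w2.png

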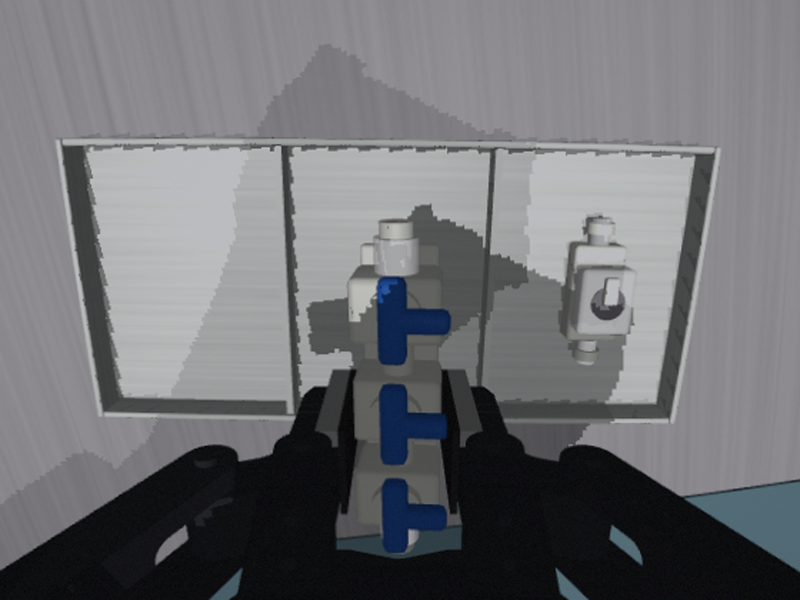

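The transducer stands upright in the far compartment at (600,290), and the manifold is gripped on its middle housing. The whole tray rim is visible, with corners (60,142), (718,150), (671,422) and (102,415), so I'll refine the tray pose from them.

```bash
python3 - <<'E'
from h import *
f=np.load('last_wrist.npz'); s={'ee_pos':f['p'],'eef_rot':f['r']};cal=viewer.calibration('wrist')
c=onplane('wrist',s,cal,np.array([(58,141),(718,149),(672,422),(101,416)])*.7,.02)[:,:2]*1000
r=cv2.minAreaRect(c.astype(np.float32)); print(c.round(1).tolist(),c.mean(0),r)
e=c[1]-c[0];e2=c[2]-c[3];print(np.degrees(np.arctan2(*e[::-1])),np.degrees(np.arctan2(*e2[::-1])))
E
```

```text
[[368.9, 394.7], [647.6, 353.3], [628.8, 224.3], [349.8, 265.7]] [498.78883562 309.48069176] ((498.86553955078125, 309.49432373046875), (130.43502807617188, 282.0497741699219), 81.5713882446289)
-8.448755747183371 -8.428616486753429
```

>>> jog_arm([
  [[6,-3,20],[0,0,0.014],15],
  [[6,-3,50],[0,0,0.014],15],
  [[6,-3,74],[0,0,0.014],15],
  [[6,-3,84],[0,0,0.014],15],
  [[6,-3,91],[0,0,0.014],15],
  [[6,-3,91],[0,0,0.014],15],
  [[6,-3,91],[0,0,0.014],15],
  [[6,-3,91],[0,0,0.014],15],
])

```text
t: 11.5
ee_pos: [0.4994, 0.3111, 0.0196]
eef_rot: [3.14, -0.001, 1.422]
ft_force: [-0.5, -0.1, -0.1]
grip_width: 0.278
grasp_force: 30.2
```

>>> jog_arm([
  [[0,0,3],[0,0,0],15],
  [[0,0,6],[0,0,0],15],
  [[0,0,7],[0,0,0],15],
  [[0,0,8],[0,0,0],15],
  [[0,0,8.5],[0,0,0],15],
  [[0,0,8.5],[0,0,0],15],
])

```text
t: 12.0
ee_pos: [0.4989, 0.3108, 0.0107]
eef_rot: [3.141, 0.0, 1.422]
ft_force: [-4.0, -3.9, 17.5]
grip_width: 0.278
grasp_force: 32.0
```

>>> jog_arm([
  [[0,0,-1],[0,0,0],20],
  [[0,0,-1],[0,0,0],25],
  [[0,0,-1],[0,0,0],30],
  [[0,0,-1],[0,0,0],38],
  [[0,0,-1],[0,0,0],38],
  [[0,0,-10],[0,0,0],38],
  [[0,0,-40],[0,0,0],38],
  [[0,0,-70],[0,0,0],38],
  [[0,0,-100],[0,0,0],80],
  [[0,0,-120],[0,0,0],80],
])

```text
t: 12.83
ee_pos: [0.4991, 0.3113, 0.1332]
eef_rot: [3.14, -0.002, 1.422]
ft_force: [-0.2, -0.1, 0.4]
grip_width: 0.717
grasp_force: 0.0
```

```bash
python3 - <<'E'
from h import *
go(439,105.5,120,.4,mod=True); 
E
```

```text
go [439. 106. 120.] 0.4 shift [-212.5, -28.9, 12.8] turn [0.001, -0.002, 1.022] t 12.83 j7 -1.15
```

```bash
python3 - <<'E'
from h import *
go(439,105.5,120,3.1,mod=False); 
E
```

```text
go [439. 106. 120.] 3.1 shift [-212.5, -28.9, 12.8] turn [0.003, 0.0, -1.678] t 12.83 j7 -1.15
```

>>> jog_arm([
  [[-20,0,0],[0,0,-0.12],80],
  [[-45,-3,3],[0,0,-0.24],80],
  [[-70,-7,6],[0,0,-0.36],80],
  [[-95,-11,9],[0,0,-0.48],80],
  [[-120,-15,12],[0,0,-0.6],80],
  [[-145,-18,13],[0,0,-0.72],80],
  [[-170,-22,13],[0,0,-0.84],80],
  [[-190,-25,13],[0,0,-0.96],80],
  [[-205,-27,13],[0,0,-1.08],80],
  [[-212,-29,13],[0,0,-1.2],80],
])

```text
t: 13.67
ee_pos: [0.4382, 0.1032, 0.1173]
eef_rot: [-3.14, 0.001, 2.626]
ft_force: [1.0, -0.5, 0.3]
grip_width: 0.939
grasp_force: 0.0
```

>>> jog_arm([
  [[0,0,0],[0,0,-0.12],80],
  [[0,0,0],[0,0,-0.24],80],
  [[0,0,0],[0,0,-0.36],80],
  [[0,0,0],[0,0,-0.48],80],
  [[0,0,0],[0,0,-0.48],80],
  [[0,0,0],[0,0,-0.48],80],
  [[0,0,0],[0,0,-0.48],80],
])

```text
t: 14.25
ee_pos: [0.4386, 0.1054, 0.1171]
eef_rot: [-3.141, 0.0, 3.097]
ft_force: [0.3, 0.3, 0.2]
grip_width: 0.938
grasp_force: 0.0
```

```bash
python3 - <<'E'
from h import *
go(439,105.5,9,3.1,mod=False); 
E
```

```text
go [439. 106.   9.] 3.1 shift [-0.4, 0.1, 108.1] turn [-0.0, 0.0, -0.003] t 14.25 j7 0.49
```

>>> jog_arm([
  [[0,0,40],[0,0,0],80],
  [[0,0,75],[0,0,0],80],
  [[0,0,97],[0,0,0],80],
  [[0,0,107],[0,0,0],80],
  [[0,0,111],[0,0,0],80],
  [[0,0,111],[0,0,0],80],
  [[0,0,111],[0,0,0],48],
  [[0,0,111],[0,0,0],48],
  [[0,0,111],[0,0,0],48],
  [[0,0,111],[0,0,0],48],
], force=30)

```text
t: 15.08
ee_pos: [0.4392, 0.1056, 0.007]
eef_rot: [3.141, 0.002, 3.101]
ft_force: [-2.2, 0.1, 12.4]
grip_width: 0.644
grasp_force: 29.1
```

>>> jog_arm([
  [[0,0,0],[0,0,0],48],
  [[0,0,0],[0,0,0],48],
  [[0,0,0],[0,0,0],48],
])

```text
t: 15.33
ee_pos: [0.4392, 0.1056, 0.007]
eef_rot: [3.141, 0.002, 3.101]
ft_force: [-3.0, -0.4, 12.5]
grip_width: 0.643
grasp_force: 29.1
```

```bash
python3 - <<'E'
from h import *
go(406,323.8,120,2.994,mod=False); 
E
```

```text
go [406. 324. 120.] 2.99 shift [41.8, 216.7, -113.0] turn [0.0, 0.002, 0.107] t 15.33 j7 0.25
```

>>> jog_arm([
  [[0,0,-25],[0,0,0],48],
  [[0,0,-60],[0,0,0],48],
  [[0,0,-95],[0,0,0],48],
  [[5,30,-113],[0,0,0.03],48],
  [[12,65,-113],[0,0,0.06],48],
  [[20,100,-113],[0,0,0.1],48],
  [[27,135,-113],[0,0,0.107],48],
  [[35,170,-113],[0,0,0.107],48],
  [[40,205,-113],[0,0,0.107],48],
  [[42,217,-113],[0,0,0.107],48],
])

```text
t: 16.17
ee_pos: [0.404, 0.329, 0.1202]
eef_rot: [3.138, 0.0, 2.998]
ft_force: [-0.8, 0.1, -0.7]
grip_width: 0.639
grasp_force: 33.1
```

>>> jog_arm([
  [[0,0,0],[0,0,0],48],
  [[0,0,0],[0,0,0],48],
  [[0,0,0],[0,0,0],48],
])

```text
t: 16.42
ee_pos: [0.4056, 0.3229, 0.1191]
eef_rot: [-3.141, 0.0, 2.994]
ft_force: [0.0, -0.2, -0.6]
grip_width: 0.641
grasp_force: 33.1
```

```bash
python3 tray.py w3; python3 - <<'E'
from h import *
go(406,323.8,18,2.994,mod=False); print(telemetry.get_state()['grip_width'])
E
```

```text
[0.4056 0.3229 0.1191] [-3.141  0.     2.994]
go [406. 324.  18.] 2.99 shift [-0.1, 1.2, 101.0] turn [-0.001, 0.0, -0.001] t 16.47 j7 0.02
0.6395046067469614
```

View pics/w3.png

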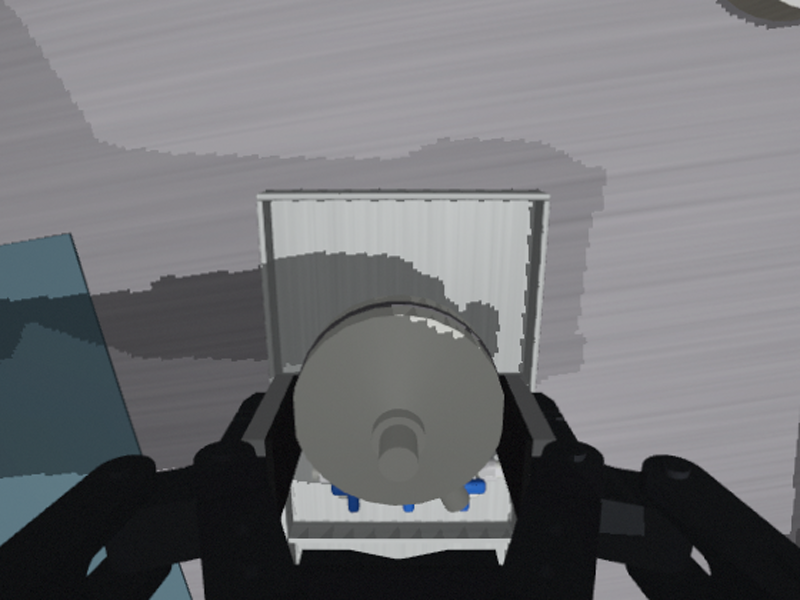

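The filter (centre about (400,410)) is level in the grip, over the near compartment, with its vent pointing toward the cross wall inside the clearance. Lowering it.

>>> jog_arm([
  [[0,1,30],[0,0,0],48],
  [[0,1,60],[0,0,0],48],
  [[0,1,85],[0,0,0],48],
  [[0,1,96],[0,0,0],48],
  [[0,1,101],[0,0,0],48],
  [[0,1,101],[0,0,0],48],
  [[0,1,101],[0,0,0],48],
  [[0,1,101],[0,0,0],48],
])

```text
t: 17.13
ee_pos: [0.406, 0.3253, 0.0191]
eef_rot: [3.14, 0.001, 2.994]
ft_force: [-0.7, 1.3, -2.0]
grip_width: 0.64
grasp_force: 33.1
```

Target is about 8.5 mm.

>>> jog_arm([
  [[0,0,4],[0,0,0],48],
  [[0,0,7],[0,0,0],48],
  [[0,0,9],[0,0,0],48],
  [[0,0,10],[0,0,0],48],
  [[0,0,10.5],[0,0,0],48],
  [[0,0,10.5],[0,0,0],48],
])

```text
t: 17.63
ee_pos: [0.4054, 0.3249, 0.008]
eef_rot: [-3.141, 0.001, 2.995]
ft_force: [-3.1, -4.5, 19.9]
grip_width: 0.639
grasp_force: 34.9
```

>>> jog_arm([
  [[0,0,-1],[0,0,0],56],
  [[0,0,-1],[0,0,0],60],
  [[0,0,-1],[0,0,0],65],
  [[0,0,-1],[0,0,0],70],
  [[0,0,-1],[0,0,0],70],
  [[0,0,-10],[0,0,0],70],
  [[0,0,-40],[0,0,0],70],
  [[0,0,-70],[0,0,0],70],
  [[0,0,-100],[0,0,0],65],
  [[0,0,-120],[0,0,0],65],
])

```text
t: 18.47
ee_pos: [0.4054, 0.3255, 0.1304]
eef_rot: [3.14, 0.001, 2.995]
ft_force: [0.9, -0.5, 0.5]
grip_width: 0.758
grasp_force: 0.0
```

```bash
python3 - <<'E'
from h import *
go(444,10.7,120,.174+np.pi,mod=False)
E
```

```text
go [444.  11. 120.] 3.32 shift [-84.1, -305.8, 10.0] turn [0.001, 0.001, -0.32] t 18.47 j7 0.04
```

>>> jog_arm([
  [[-8,-30,5],[0,0,-0.1],65],
  [[-18,-68,10],[0,0,-0.2],65],
  [[-29,-106,10],[0,0,-0.32],65],
  [[-40,-144,10],[0,0,-0.32],65],
  [[-50,-182,10],[0,0,-0.32],65],
  [[-61,-220,10],[0,0,-0.32],65],
  [[-71,-258,10],[0,0,-0.32],65],
  [[-81,-294,10],[0,0,-0.32],65],
  [[-84,-306,10],[0,0,-0.32],65],
  [[-84,-306,10],[0,0,-0.32],65],
])

```text
t: 19.3
ee_pos: [0.4437, 0.0063, 0.1175]
eef_rot: [-3.14, -0.001, -2.974]
ft_force: [-0.1, 1.0, 0.5]
grip_width: 0.764
grasp_force: 0.0
```

>>> jog_arm([
  [[0,0,0],[0,0,0],65],
  [[0,0,0],[0,0,0],65],
  [[0,0,0],[0,0,0],65],
])

```text
t: 19.55
ee_pos: [0.4437, 0.0112, 0.1176]
eef_rot: [3.141, 0.0, -2.967]
ft_force: [0.4, 0.1, 0.1]
grip_width: 0.767
grasp_force: 0.0
```

```bash
python3 - <<'E'
from h import *
go(444,10.7,12,.174+np.pi,mod=False)
E
```

```text
go [444.  11.  12.] 3.32 shift [-0.2, -0.6, 105.6] turn [0.0, 0.0, 0.001] t 19.55 j7 0.88
```

>>> jog_arm([
  [[0,0,40],[0,0,0],65],
  [[0,0,75],[0,0,0],65],
  [[0,0,95],[0,0,0],65],
  [[0,0,103],[0,0,0],65],
  [[0,0,106],[0,0,0],65],
  [[0,0,106],[0,0,0],65],
  [[0,0,106],[0,0,0],25],
  [[0,0,106],[0,0,0],25],
  [[0,0,106],[0,0,0],25],
  [[0,0,106],[0,0,0],25],
], force=40)

```text
t: 20.38
ee_pos: [0.4443, 0.0099, 0.0124]
eef_rot: [-3.141, 0.002, -2.969]
ft_force: [-2.0, -0.2, 14.5]
grip_width: 0.39
grasp_force: 38.7
```

>>> jog_arm([
  [[0,0,0],[0,0,0],25],
  [[0,0,0],[0,0,0],25],
  [[0,0,0],[0,0,0],25],
])

```text
t: 20.63
ee_pos: [0.4443, 0.0099, 0.0125]
eef_rot: [-3.141, 0.002, -2.969]
ft_force: [-2.1, -0.6, 13.6]
grip_width: 0.394
grasp_force: 38.7
```

```bash
python3 - <<'E'
from h import *
u=np.array([np.cos(-.175),np.sin(-.175)]); c=np.array([490.5,-297]); print(c+47*u,c-47*u)
go(*(c+47*u),130,-.175+np.pi,mod=False)
E
```

```text
[ 536.78214733 -305.18308247] [ 444.21785267 -288.81691753]
go [ 537. -305.  130.] 2.97 shift [-37.1, -326.4, -117.3] turn [-0.0, 0.002, 0.348] t 20.63 j7 0.65
```

>>> jog_arm([
  [[0,0,-25],[0,0,0],25],
  [[0,0,-60],[0,0,0],25],
  [[0,0,-98],[0,0,0],25],
  [[-4,-32,-118],[0,0,0.1],25],
  [[-8,-70,-118],[0,0,0.2],25],
  [[-12,-108,-118],[0,0,0.3],25],
  [[-17,-146,-118],[0,0,0.348],25],
  [[-21,-184,-118],[0,0,0.348],25],
  [[-25,-222,-118],[0,0,0.348],25],
  [[-30,-260,-118],[0,0,0.348],25],
])

```text
t: 21.47
ee_pos: [0.5179, -0.2434, 0.1302]
eef_rot: [-3.141, 0.001, 2.966]
ft_force: [0.9, 0.6, -1.1]
grip_width: 0.388
grasp_force: 41.4
```

>>> jog_arm([
  [[-4,-30,0],[0,0,0],25],
  [[-7,-60,0],[0,0,0],25],
  [[-7,-60,0],[0,0,0],25],
  [[-7,-60,0],[0,0,0],25],
  [[-7,-60,0],[0,0,0],25],
])

```text
t: 21.88
ee_pos: [0.5144, -0.3008, 0.1298]
eef_rot: [3.141, 0.0, 2.967]
ft_force: [-0.6, -0.6, -1.8]
grip_width: 0.397
grasp_force: 41.4
```

```bash
python3 tray.py w4; python3 - <<'E'
from h import *
print(telemetry.get_state()['grip_width']); go(537,-305,20,-.175+np.pi,mod=False)
E
```

```text
[ 0.5144 -0.3008  0.1298] [3.141 0.    2.967]
0.39192524091138814
go [ 537 -305   20] 2.97 shift [-22.8, -0.8, 109.9] turn [0.0, 0.0, 0.001] t 21.93 j7 1.27
```

View pics/w4.png

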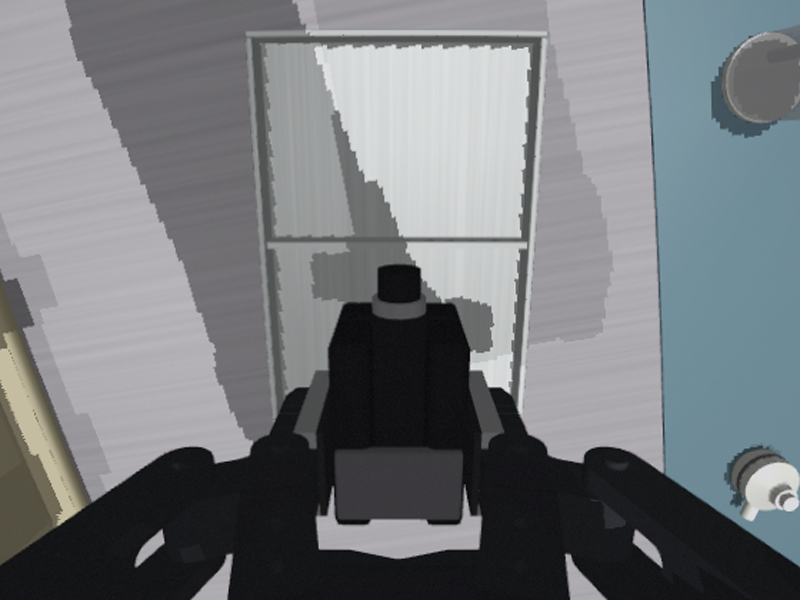

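The flow sensor is level in the grip with its socket toward the cross wall. Tray2's near rim corners are (247,33) and (546,34), and its cross-wall ends are (266,241) and (530,243).

```bash
python3 - <<'E'
from h import *
f=np.load('last_wrist.npz'); s={'ee_pos':f['p'],'eef_rot':f['r']};cal=viewer.calibration('wrist')
c=onplane('wrist',s,cal,np.array([(247,33),(546,34),(266,241),(530,243)])*.7,.02)[:,:2]*1000
print(c.round(1).tolist()); e=c[1]-c[0]; print(np.degrees(np.arctan2(*e[::-1])),np.hypot(*e)); C=(c[2]+c[3])/2
x=C-(c[0]+c[1])/2; print(C,np.hypot(*x),np.degrees(np.arctan2(*x[::-1])))
u=x/np.hypot(*x); print(C+47*u,C-47*u); t=C+51*u; go(*t,20,np.arctan2(u[1],u[0])+np.pi,mod=False)
E
```

```text
[[387.9, -346.2], [410.9, -218.2], [478.7, -359.6], [501.6, -235.6]]
79.7706595595349 130.05230031062436
[ 490.16966919 -297.60191277] 92.06537187495815 -9.619222650372222
[ 536.50885064 -305.45559103] [ 443.83048774 -289.7482345 ]
go [ 540. -306.   20.] 2.97 shift [-26.4, -1.3, 109.9] turn [0.0, 0.0, -0.006] t 21.93 j7 1.27
```

>>> jog_arm([
  [[-26,-1,20],[0,0,0],25],
  [[-26,-1,50],[0,0,0],25],
  [[-26,-1,80],[0,0,0],25],
  [[-26,-1,98],[0,0,0],25],
  [[-26,-1,106],[0,0,0],25],
  [[-26,-1,106],[0,0,0],25],
  [[-26,-1,106],[0,0,0],25],
  [[-26,-1,106],[0,0,0],25],
])

```text
t: 22.6
ee_pos: [0.5408, -0.3067, 0.0249]
eef_rot: [-3.141, 0.002, 2.967]
ft_force: [0.7, -0.2, -0.4]
grip_width: 0.389
grasp_force: 41.4
```

>>> jog_arm([
  [[0,0,4],[0,0,0],25],
  [[0,0,8],[0,0,0],25],
  [[0,0,10],[0,0,0],25],
  [[0,0,10.5],[0,0,0],25],
  [[0,0,11],[0,0,0],25],
  [[0,0,11],[0,0,0],25],
])

```text
t: 23.1
ee_pos: [0.5399, -0.307, 0.0135]
eef_rot: [-3.141, 0.0, 2.966]
ft_force: [-9.2, 1.3, 21.8]
grip_width: 0.392
grasp_force: 44.2
```

>>> jog_arm([
  [[0,0,-1],[0,0,0],35],
  [[0,0,-1],[0,0,0],38],
  [[0,0,-1],[0,0,0],45],
  [[0,0,-1],[0,0,0],50],
  [[0,0,-1],[0,0,0],50],
  [[0,0,-15],[0,0,0],50],
  [[0,0,-45],[0,0,0],50],
  [[0,0,-80],[0,0,0],50],
  [[0,0,-115],[0,0,0],65],
  [[0,0,-140],[0,0,0],65],
])

```text
t: 23.93
ee_pos: [0.5405, -0.3065, 0.1563]
eef_rot: [-3.141, 0.002, 2.967]
ft_force: [0.2, 0.4, -0.4]
grip_width: 0.76
grasp_force: 0.0
```

```bash
python3 - <<'E'
from h import *
go(444,-109,155,2.6,mod=False); go(444,-109,155,2.97,mod=False)
E
```

```text
go [ 444 -109  155] 2.6 shift [129.3, 177.7, 0.9] turn [0.0, 0.002, 0.367] t 23.93 j7 1.3
go [ 444 -109  155] 2.97 shift [129.3, 177.7, 0.9] turn [-0.0, 0.002, -0.003] t 23.93 j7 1.3
```

>>> jog_arm([
  [[22,30,0],[0,0,0],75],
  [[46,63,0],[0,0,0],75],
  [[70,96,0],[0,0,0],75],
  [[94,129,0],[0,0,0],75],
  [[118,162,0],[0,0,0],75],
  [[129,178,0],[0,0,0],75],
  [[129,178,0],[0,0,0],75],
  [[129,178,0],[0,0,0],75],
  [[129,178,0],[0,0,0],75],
])

```text
t: 24.68
ee_pos: [0.4443, -0.1096, 0.1529]
eef_rot: [-3.141, 0.001, 2.966]
ft_force: [0.7, 0.0, -1.3]
grip_width: 0.88
grasp_force: 0.0
```

```bash
python3 tray.py w5; python3 - <<'E'
from h import *
go(444,-109,24,2.97,mod=False)
E
```

```text
[ 0.4443 -0.1096  0.1529] [-3.141e+00  1.000e-03  2.966e+00]
go [ 444 -109   24] 2.97 shift [0.4, 0.7, 128.7] turn [-0.0, 0.0, -0.004] t 24.73 j7 0.93
```

View pics/w5.png

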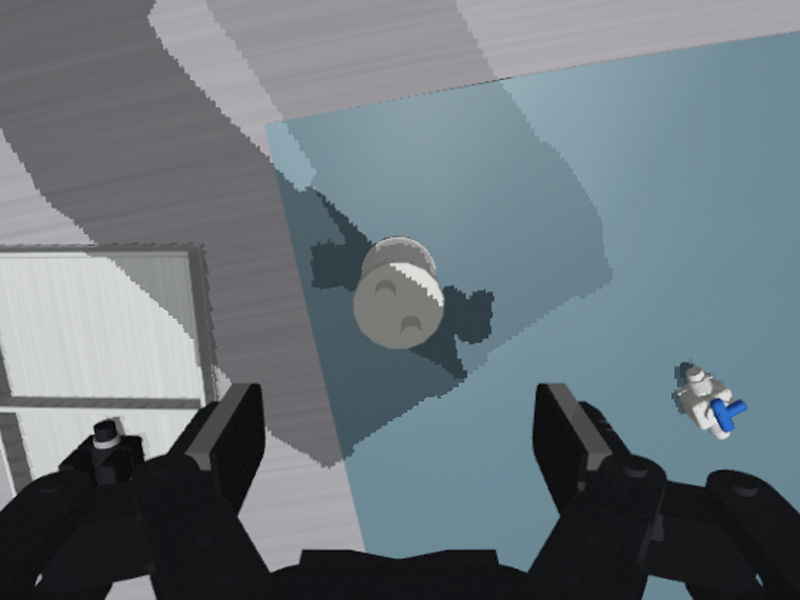

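The trap cap is at (399,306), centred between the fingers. I'll check its fore-aft position from depth.

```bash
python3 - <<'E'
from h import *
f=np.load('last_wrist.npz'); s={'ee_pos':f['p'],'eef_rot':f['r']};cal=viewer.calibration('wrist'); d=f['d']
px=np.array([(399,320),(400,262),(399,348),(355,306),(443,306)])*.7
z=bydepth('wrist',s,cal,px[:1],[d[int(px[0,1]),int(px[0,0])]])[0]; print(z)
W=onplane('wrist',s,cal,px,z[2])*1000; print(W.round(1).tolist(), W[1:3].mean(0),W[3:].mean(0))
E
```

```text
[ 0.45018514 -0.11141602  0.06882053]
[[450.2, -111.4, 68.8], [424.2, -106.4, 68.8], [463.4, -113.8, 68.8], [440.3, -129.5, 68.8], [447.1, -91.1, 68.8]] [ 443.7972144  -110.06629876   68.82053454] [ 443.74340833 -110.27815741   68.82053454]
```

Trap at (443.8, −110.2); the tool is within 1 mm of that. Descending.

>>> jog_arm([
  [[0,0,30],[0,0,0],75],
  [[0,0,60],[0,0,0],75],
  [[0,0,90],[0,0,0],75],
  [[0,0,110],[0,0,0],75],
  [[0,0,122],[0,0,0],75],
  [[0,0,127],[0,0,0],75],
  [[0,0,127],[0,0,0],60],
  [[0,0,127],[0,0,0],33],
  [[0,0,127],[0,0,0],33],
  [[0,0,127],[0,0,0],33],
], force=30)

```text
t: 25.57
ee_pos: [0.4444, -0.1094, 0.0262]
eef_rot: [-3.141, 0.001, 2.966]
ft_force: [-0.3, -0.7, 3.1]
grip_width: 0.472
grasp_force: 29.9
```

>>> jog_arm([
  [[0,0,0],[0,0,0],33],
  [[0,0,0],[0,0,0],33],
  [[0,0,0],[0,0,0],33],
  [[0,0,0],[0,0,0],33],
])

```text
t: 25.9
ee_pos: [0.4445, -0.1094, 0.0261]
eef_rot: [-3.141, 0.002, 2.966]
ft_force: [-0.9, -0.7, 8.9]
grip_width: 0.468
grasp_force: 29.9
```

```bash
python3 - <<'E'
from h import *
go(444,-290,130,2.97,mod=False)
E
```

```text
go [ 444 -290  130] 2.97 shift [-31.2, -178.0, -103.7] turn [-0.0, 0.002, -0.004] t 25.9 j7 0.68
```

>>> jog_arm([
  [[0,0,-25],[0,0,0],33],
  [[0,0,-55],[0,0,0],33],
  [[0,0,-85],[0,0,0],33],
  [[-4,-25,-100],[0,0,0],33],
  [[-10,-55,-104],[0,0,0],33],
  [[-16,-90,-104],[0,0,0],33],
  [[-22,-125,-104],[0,0,0],33],
  [[-27,-155,-104],[0,0,0],33],
  [[-30,-172,-104],[0,0,0],33],
  [[-31,-178,-104],[0,0,0],33],
])

```text
t: 26.73
ee_pos: [0.4426, -0.293, 0.1294]
eef_rot: [-3.141, 0.0, 2.963]
ft_force: [0.5, 0.3, -1.8]
grip_width: 0.469
grasp_force: 30.9
```

>>> jog_arm([
  [[0,0,0],[0,0,0],33],
  [[0,0,0],[0,0,0],33],
  [[0,0,0],[0,0,0],33],
])

```text
t: 26.98
ee_pos: [0.4436, -0.2884, 0.1296]
eef_rot: [3.141, 0.0, 2.968]
ft_force: [0.6, 0.9, -1.7]
grip_width: 0.47
grasp_force: 30.9
```

```bash
python3 tray.py w6; python3 - <<'E'
from h import *
go(444,-290,37,2.97,mod=False)
E
```

```text
[ 0.4436 -0.2884  0.1296] [3.141 0.    2.968]
go [ 444 -290   37] 2.97 shift [-0.6, -1.5, 92.6] turn [0.0, 0.0, -0.001] t 27.03 j7 1.28
```

View pics/w6.png

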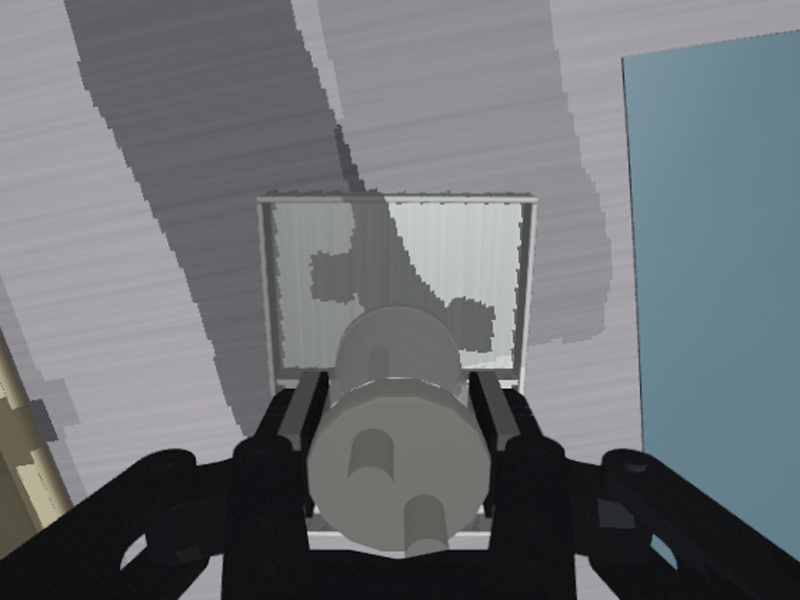

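The trap is held upright (cap at (399,465)) over the near compartment, between the cross wall and the near rim at y≈198. Lowering to about 27 mm.

>>> jog_arm([
  [[0,-1,25],[0,0,0],33],
  [[0,-1,50],[0,0,0],33],
  [[0,-1,72],[0,0,0],33],
  [[0,-1,86],[0,0,0],33],
  [[0,-1,91],[0,0,0],33],
  [[0,-1,91],[0,0,0],33],
  [[0,-1,91],[0,0,0],33],
  [[0,-1,91],[0,0,0],33],
])

```text
t: 27.7
ee_pos: [0.4438, -0.2907, 0.0394]
eef_rot: [-3.141, 0.001, 2.967]
ft_force: [-0.0, 0.0, -0.7]
grip_width: 0.466
grasp_force: 31.0
```

>>> jog_arm([
  [[0,0,5],[0,0,0],33],
  [[0,0,9],[0,0,0],33],
  [[0,0,10.5],[0,0,0],33],
  [[0,0,11],[0,0,0],33],
  [[0,0,12],[0,0,0],33],
  [[0,0,12],[0,0,0],33],
  [[0,0,12],[0,0,0],33],
])

```text
t: 28.28
ee_pos: [0.4436, -0.2909, 0.0271]
eef_rot: [-3.141, 0.001, 2.967]
ft_force: [-4.0, -0.4, 16.0]
grip_width: 0.465
grasp_force: 30.6
```

Contact made; release and retreat.

>>> jog_arm([
  [[0,0,-0.5],[0,0,0],41],
  [[0,0,-0.5],[0,0,0],46],
  [[0,0,-0.5],[0,0,0],55],
  [[0,0,-0.5],[0,0,0],65],
  [[0,0,-0.5],[0,0,0],70],
  [[0,0,-15],[0,0,0],70],
  [[0,0,-45],[0,0,0],70],
  [[0,0,-80],[0,0,0],70],
  [[0,0,-115],[0,0,0],70],
  [[0,0,-150],[0,0,0],70],
])

```text
t: 29.12
ee_pos: [0.443, -0.2902, 0.1778]
eef_rot: [3.141, -0.001, 2.967]
ft_force: [-0.4, 0.2, -0.7]
grip_width: 0.822
grasp_force: 0.0
```

```bash
python3 - <<'E'
from h import *
s=telemetry.get_state();print(s['ee_pos'])
im,d,s,cal=grab('scene'); cv2.imwrite('pics/sceneF.png',cv2.resize(im,(800,600),interpolation=cv2.INTER_CUBIC))
E
```

```text
[ 0.44298473 -0.29024729  0.17781221]
```

View pics/sceneF.png

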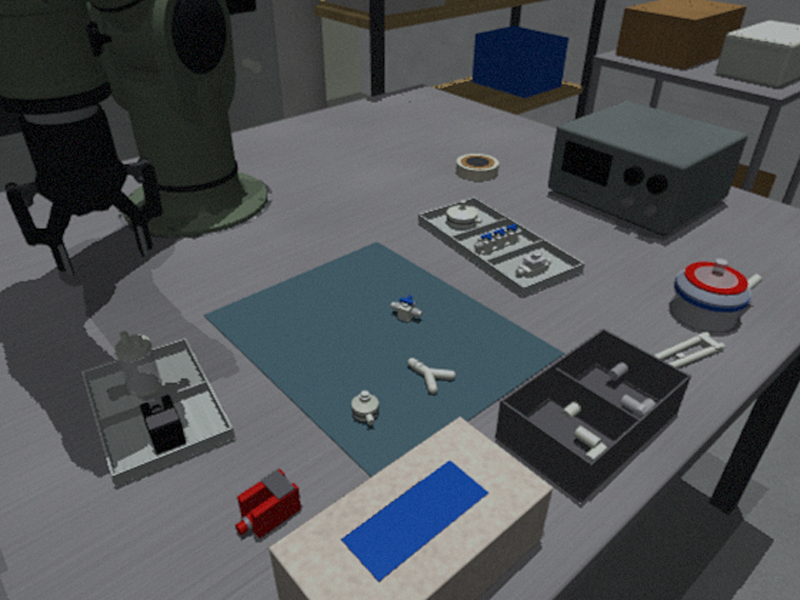

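All five parts stand in their own compartments: filter (463,212), manifold (497,238), transducer (533,262), trap (137,365), flow sensor (162,423). The other stock is untouched. One enlarged check of tray3 and the manifold's seating.

```bash
python3 - <<'E'
from h import *
im,d,s,cal=grab('top'); a=cv2.resize(im[170:305,115:215],None,fx=4,fy=4,interpolation=cv2.INTER_CUBIC)
im2=np.load('last_scene.npz')['im'][130:215,285:415]; b=cv2.resize(im2,(390,255),interpolation=cv2.INTER_CUBIC)
o=np.zeros((540,790,3),np.uint8); o[:,:400]=a; o[:255,400:]=b; cv2.imwrite('pics/chk.png',o)
E
```

```text
(no output)
```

View pics/chk.png

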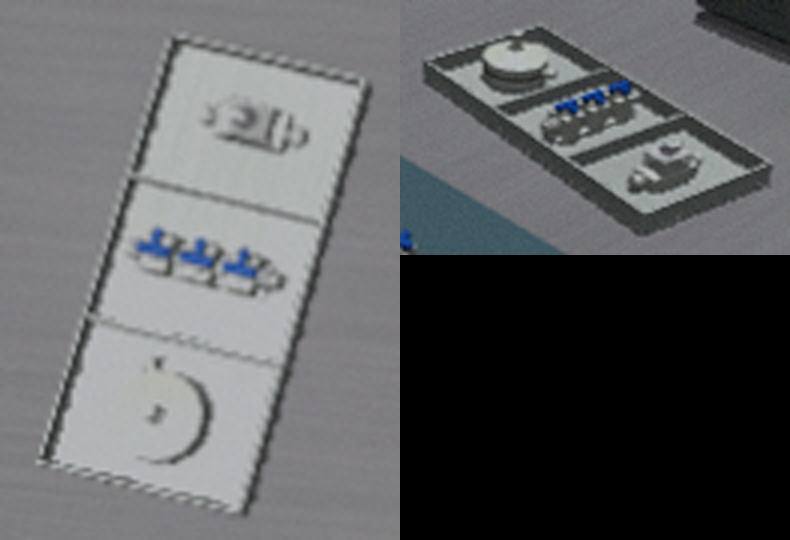

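The crop shows all three parts inside their compartments, flat and upright, with the manifold (205,260) clear of the rim. Handing in.

```bash
python3 -c "
from bench import job; print(job.finish_job())"
```

```text
the job is handed in; nothing more can be done
None
```

I placed all five parts upright, each in its own compartment of the right tray, left the rest of the stock where it lay, and handed the job in at about 29 s; the judging result was not returned.

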